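# Refit the filter cover on the coat dryer

## Robot

A 6-joint arm with a two-finger parallel gripper is mounted at the origin on the work surface. World frame = base frame: x ahead of the robot, y to its left, z up, the work surface at z = 0. Lengths are in m, angles in rad, forces in N, time in s.
With the tool pointing down it reaches from about 0.25 to 0.85 m from the base axis. Payload 12.5 kg.
Tool frame: the origin (TCP) lies on the centre line of the jaws, within the pads' length; the fingertips stand 19 mm ahead of it and the grasp point (between the pads) is the TCP; z points along the fingers, y is the line along which they close (so a half turn about z gives the same grasp; the last joint's range is limited). The gripper opens to 93 mm and grips with 3 to 60 N. Pads are 15 mm wide; open, the fingers measure 128 mm over their backs; the gripper's body (75 mm by 188 mm) begins 65 mm behind the grasp point.
Start: joints at [1.083, 0.351, 1.652, -0, 1.139, -0.085], TCP at [0.216, 0.506, 0.238] pointing down, gripper open.
Joint ranges: [-2.75, 2.75], [-0.79, 2.1], [0.01, 2.65], [-1.57, 4.71], [0.07, 3.14], [-2.87, 2.87]. Speed limits (rad/s): [2.22, 2.22, 2.79, 3.14, 3.14, 3.14].

## Interface

Orientations are given as [roll, pitch, yaw] about the fixed x, y, z axes, in that order (R = Rz(yaw) Ry(pitch) Rx(roll)).
In Python, from cell import robot, capture, get_calibration, job_done, look_for, trace gives the robot as it stands.
- The arm moves only by the shell command python3 -m pendant 'ROWS' [FORCE]. ROWS is JSON, a list of rows, each a list of 3 entries, a list of its own where there are three numbers: the closure, from 0 (fully open) to 1 (shut), then the shift along the world's x, y, z in units of 25 mm (1.0 is 25 mm), then the turn, a rotation vector about the world's x, y, z in degrees. In form: [[gripper, [dx, dy, dz], [rx, ry, rz]], ...]. A call has exactly 10 rows; each row shifts and turns the commanded pose from where the row before left it; what a row does not reach is not made up. A row lasts 1/8 s, in which the tool goes at most 62.5 mm and 10.7 degrees, less where a joint would pass 70% of its speed; a pose out of reach is approached as far as the arm can. A call is refused whole if a number of a shift passes 1 or a number of a turn 10.7, either way. A call with a gripper value outside its range is refused whole. The fingers move at their own pace and stop on an object; FORCE is the grip in N (left out, the last holds). Time passes only in rows, so rows that do not move let the fingers close, or fill a call up. It gives the time, the measured TCP pose, the force, the opening and the grip force at its end, in the units of the state.
- robot.get_obs(): the state, without advancing time (a new reading comes with each control period).
- capture(name): name is "scene" or "top" or "wrist"; returns the picture (420x560x3 uint8, red, green, blue); there is no depth.
- get_calibration(name): a dict with "K" (3x3 intrinsics, pixels), "D" ([k1, k2, p1, p2, k3] as OpenCV has them; the pictures are not rectified), "eye" and "rotation" of the camera in the world. Camera axes: x right, y up, looking along -z (the intrinsics and any distortion apply to the point x, -y, -z); pixel columns grow to the right and rows downward; lengths in m; the calibration is good to about 2 mm. A picture is of the moment at which its call begins: read the wrist's pose just before it. get_calibration takes no time and is no camera call; for the wrist camera it gives the pose at the moment of the call.
- job_done(): hands the job in; it is judged then, once.
Trained networks look in the newest picture that a camera, given by its name, has taken for a name from the list of things; names that differ only in an ending like _2 or _b are one class to them, and where a whole thing is asked for, a point or a joint stands for the part that bears it (a point fixed in the world has none). Each returns a list of dicts, best first, with "confidence" (0 to 1); they miss things now and then, are a little off and sometimes report something else, mostly with a low value. They report only what shows in the picture. A call takes as long as a camera call. They do not tell look-alikes from the thing itself.
- look_for(label, camera): "pixel" ([row, column] in pixels, amid what is visible of it).
- trace(label, camera): "pixels" (420x560 bool, what is visible of it) and "pixel" ([row, column] in pixels, amid what is visible of it).
The state is a dict: "time": time; "q": joint angles; "joint_vel": joint speeds; "effort": joint torques, N m; "tcp_pos": TCP position; "tcp_rot": TCP orientation; "ft_force": force on the tool from outside, world axes, zero at the start; "wrist_torque": the same for the moment, N m; "gripper_width": finger opening in m; "gripper_force": force on a finger pad.
Only numpy, scipy, OpenCV 4.12 (cv2) and the standard library are available. Lean on these libraries where they do the work, as an engineer would, in place of code of your own. Each camera call takes 0.05 s, during which the arm holds its last target. There are 200 camera calls.

## Task

The dryer's filter has been changed and its cover is lying loose in the bay: slide it forward until its lip is hooked fully into the slot under the brow, then press the rear edge down until the cover snaps flat and flush. Then shoot the barrel bolt fully home through the staple on the cover, and leave everything else on the counter and on the dryer where it is.

Things in the scene. Friction and masses are not known exactly. Their poses are not given: they have to be found in the camera images.
- dryer: grey box-shaped coat dryer, 300 x 300 mm, 150 mm high, fixed. Origin under its centre; x to the end with the slot (away from the robot, within 23 deg), y left, z up. In its flat top (deck, 150 mm up) is the filter bay, floor 136 mm up, from the rear rim at x = -45 mm to the brow at x = +83 mm, its sides narrowing from 132 to 94 mm apart. The deck behind the rim is bare.
- slot (a point): middle of the slot's mouth, 83 mm ahead of the dryer's centre and 139.5 mm up: a gap 7 mm high between the bay floor and the overhanging brow, 94 mm wide and 12 mm deep. Axes as the dryer's.
- rim (a point): middle of the top edge of the bay's rear rim, 45 mm behind the dryer's centre, 150 mm up, level with the deck. Below it a sprung latch nose 30 mm wide stands 5 mm out of the rim's face. Axes as the dryer's.
- latch (a joint): travel of the latch nose back into the rim, m: 0 = sprung right out, 0.0065 = fully in. Spring 4 N at 0, 0.6 N more per mm. A bead on the cover's rear rides down its sloping top, then the nose springs out over the bead. Pressing the cover's rear down past it takes roughly 5 to 15 N.
- cover: loose aluminium filter cover, 0.22 kg: tapered plate 126 mm long plus a 10 mm lip, 91 mm wide in front, 129 mm at the rear, 14 mm deep. Origin on its underside, mid-length; x to the lip, z up. As found its lip rests on the bay floor 25 to 50 mm short of home and its rear lies on the deck behind the rim, tilted 6 deg; the bay's sides guide it as it slides forward.
- lip_tip (a point): tip of the cover's front lip, mid-width, half-way up its 4 mm; 73 mm ahead of the cover's origin. The lip is 76 mm wide and 10 mm long. With the cover home this point lies 8 to 10 mm beyond slot in the dryer's x, and the cover's front wall meets the brow. Axes as the cover's.
- rear_edge (a point): middle of the upper rear edge of the cover, 57 mm behind its origin. Level with the deck when the cover is shut; about 13 mm above it as found; some 10 to 13 mm above it when the lip is home and the rear rests on the latch. The plate between it and the rib is bare: press here.
- rib (a point): centre of the thumb rib standing up across the cover's top, 10 mm behind the cover's origin and 47 mm ahead of its rear edge: 8 mm thick in x, 60 mm wide in y, 14 mm tall; this point is 7 mm above the plate. Push on its rear face to slide the cover. Axes as the cover's.
- keeper (a point): centre of the opening of the steel staple on the cover's top that takes the bolt, 20 mm behind the rib and 46 mm right of the cover's middle; opening 14 mm wide and 12 mm high, staple 8 mm thick in y, its top 15 mm above the plate. Axes as the cover's.
- bolt (a joint): travel of the barrel bolt, m: 0 = drawn back, 0.040 = fully home. Found 0 to 10 mm out. It slides to the dryer's +y (towards the cover), needs 2 to 4 N, and stays where it is left. The 7 mm rod lies 7 mm above the deck; it can only pass when the cover is shut.
- bolt_knob (a point): middle of the bolt's upright knob, 25 mm above the deck, right of the bay: 34 mm ahead of rim and, with the bolt drawn back, 120 mm to the dryer's right. Knob 13 mm across from 21 to 33 mm above the deck, a 9 mm stem below. The guide staples at both ends of its track are 14 mm high. Axes as the dryer's.
- curry: black silicone curry comb, 90 x 55 x 36 mm, lying on the deck to the left of the bay (bystander). Origin under its centre.
- clip_stand: spring clip on an aluminium stand holding a grey brush, 224 mm high (bystander). Origin under its base.
- jar: glass jar with screw lid, 76 mm across, 100 mm high (bystander). Origin under its centre.
- bowl: steel bowl, 150 mm across, 55 mm high, with a 60 mm orange ball in it (bystander). Origin under its centre.
- old_filter: the old filter cassette, 110 x 84 x 14 mm, lying on the counter (bystander). Origin under its centre.
- steel_comb: steel comb, 180 x 35 x 5 mm, lying to the right of the dryer, nearer the robot (bystander). Origin under its centre.
- spray: white bottle with a black trigger spray head, 66 mm across, 184 mm high (bystander). Origin under its centre.
Things that resemble listed ones, but are neither listed nor needed, are in the scene too. There is more than one size of the cover; the one meant has the size given above.

How it is judged:
On the way, in this order (a step that is already met when the one before it is completed fails the run):
1. the cover's lip is hooked at least 6 mm into the slot (x of lip_tip in the frame of slot above 0.006 m and z of lip_tip in the frame of slot below 0.003 m), for 0.1 s.
2. the cover is snapped flat: rear edge level with the deck within 2 mm and the latch sprung back out over it (x of lip_tip in the frame of slot above 0.006 m and z of rear_edge in the frame of rim below 0.002 m and value of joint latch below 0.002 m), for 0.2 s.
3. the bolt is home through the cover's staple (35 mm or more of its 40 mm) (value of joint bolt above 0.035 m), for 0.2 s.
At the end, for the whole second after the job is handed in: The lip is at least 6 mm inside the slot, the cover lies flat (within 2 deg) with its rear edge no more than 2 mm above the deck, the latch has sprung out over it (within 2 mm), and the bolt is at least 35 mm of its 40 mm home (all of step 2 and z of lip_tip in the frame of slot below 0.003 m and angle between the z axis of rib and the z axis of dryer, either way round below 0.035 rad and value of joint bolt above 0.035 m); the robot touches nothing.
It fails at once if another thing on the counter or the dryer is shifted more than 25 mm or knocked over (distance of any of curry, clip_stand, jar, bowl, old_filter, steel_comb, spray from where it was at the start of the episode above 0.025 m or angle between any of clip_stand, jar, spray's own z axis and vertical above 0.5 rad).
It also fails if it takes over 43 s, if anything falls off the work surface, if the arm or the gripper's body presses on something with over 40 N, if the wrist force passes 120 N, or if a joint passes its speed limit or range.

## Working session

There is one attempt and no reset: what is moved stays moved. The work goes in short steps, Python scripts to look and compute and a shell command to move; the robot and the scene stay as the last step left them, time stands still between calls to the robot, and variables do not carry over. Pictures are saved under pics/ and viewed, at most 10 in all, crops included, and the job is handed in when it is done.

```bash
mkdir -p pics; cat > h.py <<'E'
import numpy as np, cv2
from cell import robot, capture, get_calibration, look_for, trace
def save(n,f,crop=None,s=1):
    im=capture(n)
    c=im if crop is None else im[crop[0]:crop[1],crop[2]:crop[3]]
    if s!=1: c=cv2.resize(c,None,fx=s,fy=s,interpolation=cv2.INTER_CUBIC)
    cv2.imwrite('pics/'+f,c[:,:,::-1]); return im
def ray(cal,px):
    p=cv2.undistortPoints(np.array([[[px[1],px[0]]]],float),np.array(cal['K'],float),np.array(cal['D'],float))[0,0]
    return np.array(cal['eye']),np.array(cal['rotation'])@np.array([p[0],-p[1],-1])
def atz(cal,px,z):
    e,d=ray(cal,px); return e+d*(z-e[2])/d[2]
def proj(cal,P):
    pc=(np.atleast_2d(P)-np.array(cal['eye']))@np.array(cal['rotation']); pc=pc*[1,-1,-1]
    return cv2.projectPoints(pc,np.zeros(3),np.zeros(3),np.array(cal['K'],float),np.array(cal['D'],float))[0][:,0,::-1]
E
python3 - <<'E'
from h import *
a=save('top','top0.png'); 
c=get_calibration('top'); print(c['eye'])
for l,z in [('dryer',.15),('cover',.16),('rib',.17),('keeper',.165),('bolt_knob',.175),('rear_edge',.163),('curry',.17)]:
    for r in look_for(l,'top')[:3]: print(l,r['confidence'],r['pixel'],atz(c,r['pixel'],z).round(3))
save('scene','scene0.png')
E
```

```text
[ 0.30791172 -0.03587303  1.63502808]Traceback (most recent call last):
  File "<stdin>", line 5, in <module>
  File "h.py", line 12, in atz
    e,d=ray(cal,px); return e+d*(z-e[2])/d[2]
                                         ~^^^
IndexError: invalid index to scalar variable.
```

View pics/top0.png

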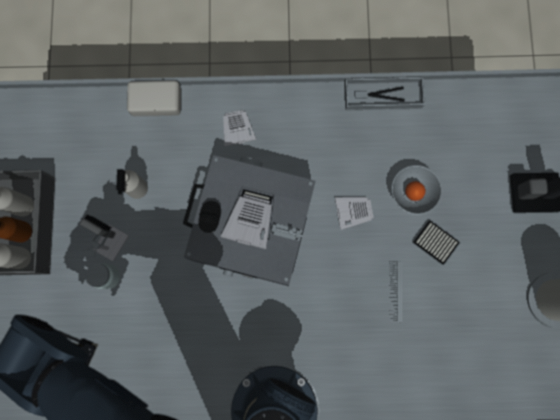

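The top picture shows the dryer at about (215, 250), with the cover in its bay at about (215, 250). Two other loose plates look similar: (127, 238) and (210, 353). The bolt is at about (230, 287). The calibration's "rotation" turns out to be roll, pitch and yaw, so I'll fix the helper.

```bash
python3 - <<'E'
s=open('h.py').read()
s=s.replace("import numpy as np, cv2","import numpy as np, cv2\nfrom scipy.spatial.transform import Rotation as Ro\nR=lambda c: Ro.from_euler('xyz',c['rotation']).as_matrix() if np.ndim(c['rotation'])==1 else np.array(c['rotation'])")
s=s.replace("np.array(cal['rotation'])","R(cal)")
open('h.py','w').write(s)
E
python3 - <<'E'
from h import *
a=save('top','top1.png',(130,300,170,330),4.5)
c=get_calibration('top'); print(c)
for l,z in [('dryer',.15),('cover',.16),('rib',.17),('keeper',.165),('bolt_knob',.175),('rear_edge',.163),('curry',.17)]:
    for r in look_for(l,'top')[:3]: print(l,r['confidence'],r['pixel'],atz(c,r['pixel'],z).round(3))
save('scene','scene0.png')
# dryer top outline
for r in trace('dryer','top')[:1]:
    m=r['pixels'].astype(np.uint8); k=max(cv2.findContours(m,0,2)[0],key=cv2.contourArea); print(cv2.minAreaRect(k), cv2.approxPolyDP(cv2.convexHull(k),5,True)[:,0].tolist())
E
```

```text
{'K': array([[540.31495557,   0.        , 275.44729298],
       [  0.        , 540.31495557, 207.32002999],
       [  0.        ,   0.        ,   1.        ]]), 'D': array([0.01759945, 0.        , 0.        , 0.        , 0.        ]), 'eye': array([ 0.30791172, -0.03587303,  1.63502808]), 'rotation': array([ 0.17125278,  0.01580331, -1.58630067])}
dryer 0.76 [221.1, 269.7] [0.527 0.    0.15 ]
cover 0.97 [223.4, 247.0] [0.52  0.063 0.16 ]
cover 0.93 [130.5, 238.8] [0.787 0.084 0.16 ]
cover 0.66 [209.4, 352.2] [ 0.554 -0.228  0.16 ]
rib 0.91 [210.2, 352.2] [ 0.55  -0.227  0.17 ]
rib 0.81 [128.2, 236.9] [0.79  0.089 0.17 ]
rib 0.74 [220.8, 246.7] [0.526 0.063 0.17 ]
keeper 0.85 [212.1, 353.8] [ 0.545 -0.232  0.165]
keeper 0.83 [128.9, 235.1] [0.79  0.094 0.165]
keeper 0.64 [222.5, 247.8] [0.522 0.06  0.165]
bolt_knob 0.56 [179.1, 419.8] [ 0.632 -0.415  0.175]
bolt_knob 0.38 [232.0, 289.1] [ 0.492 -0.053  0.175]
bolt_knob 0.27 [239.5, 434.0] [ 0.465 -0.443  0.175]
rear_edge 0.95 [209.6, 352.9] [ 0.553 -0.23   0.163]
rear_edge 0.94 [127.0, 238.8] [0.796 0.084 0.163]
rear_edge 0.91 [222.9, 249.5] [0.521 0.056 0.163]
curry 0.89 [214.8, 207.1] [0.544 0.172 0.17 ]
((208.8823699951172, 216.47061157226562), (20.858062744140625, 32.49977493286133), 14.03624439239502) [[214, 201], [220, 207], [217, 227], [204, 232], [199, 213]]
```

View pics/top1.png

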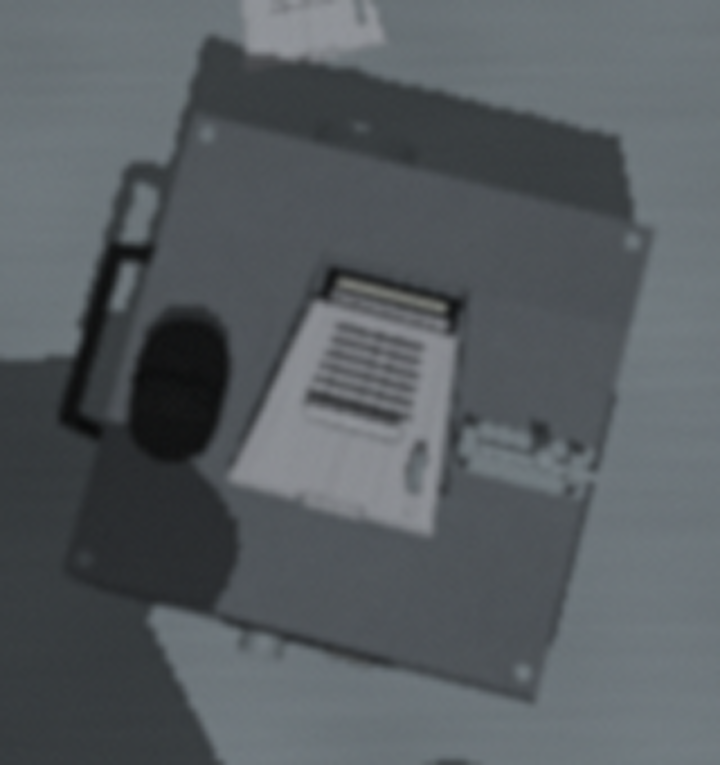

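View pics/scene0.png

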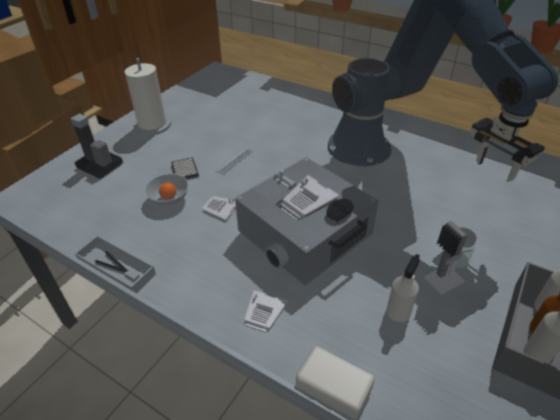

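Of the three look-alike plates, (222, 248) is the one in the dryer's bay. It is tilted, has its rear on the deck, and is the largest. The plates at (129, 237) and (210, 352) lie on the counter and are smaller. The crop confirms this: the cover sits in the bay with the rib at crop (350, 420), the staple at crop (418, 465), and the bolt at crop (525, 455). Next I'll work out the dryer's pose from the deck corners and screws.

```bash
python3 - <<'E'
from h import *
c=get_calibration('top'); f=lambda u,v,z:atz(c,(130+(v+.5)/4.5-.5,170+(u+.5)/4.5-.5),z)
C=[f(*p,.15) for p in [(195,112),(652,228),(533,700),(68,575)]]
S=[f(*p,.15) for p in [(207,134),(632,242),(522,672),(85,558)]]
for X in (C,S):
    X=np.array(X); m=X.mean(0); d=X[0]+X[1]-X[2]-X[3]; e=X[0]+X[3]-X[1]-X[2]
    print(m.round(4),np.degrees(np.arctan2(d[1],d[0])),np.degrees(np.arctan2(-e[0],e[1])),np.linalg.norm(d)/2,np.linalg.norm(e)/2)
for n,p,z in [('keeper',(418,467),.168),('ribtop',(352,410),.175),('rearL',(232,478),.163),('rearR',(433,533),.163),('knob',(542,435),.183),('brow L',(330,268),.15),('browR',(467,293),.15)]: print(n,f(*p,z).round(4))
cw=get_calibration('wrist'); o=robot.get_obs(); print(o['tcp_pos'],o['tcp_rot'],o['time'])
T=Ro.from_euler('xyz',o['tcp_rot']).as_matrix()
print('cam in tool',T.T@(np.array(cw['eye'])-o['tcp_pos']),(T.T@R(cw)).round(2), cw['K'][0])
E
```

```text
[0.5351 0.0549 0.15  ] -15.06546411513835 -15.772157605092227 0.3010248333128293 0.29558131853255387
[0.5361 0.0552 0.15  ] -15.51729237174837 -15.572781303919397 0.275593365842058 0.27611256223863373
keeper [0.4903 0.0199 0.168 ]
ribtop [0.525  0.0593 0.175 ]
rearL [0.4862 0.1336 0.163 ]
rearR [0.4505 0.0114 0.163 ]
knob [ 0.5065 -0.0556  0.183 ]
brow L [0.6185 0.0741 0.15  ]
browR [ 0.601  -0.0112  0.15  ]
[0.21556089 0.50598639 0.23762778] [-3.14157994e+00 -4.61947195e-05  2.73877297e+00] 0.6
cam in tool [ 0.07212946 -0.00028316 -0.14756969] [[-0.    0.97  0.26]
 [ 1.    0.    0.  ]
 [ 0.    0.26 -0.97]] [294.82052821   0.         275.51702769]
```

```bash
python3 -m pendant '[[1,[0.2,-1,0.25],[0,0,0.8]],[1,[0.2,-1,0.25],[0,0,0.8]],[1,[0.2,-1,0.25],[0,0,0.8]],[1,[0.4,-1,0.25],[0,0,0.8]],[1,[0.4,-1,0.25],[0,0,0.8]],[1,[0.5,-1,0.25],[0,0,0.8]],[1,[0.5,-1,0.25],[0,0,0.8]],[1,[0.5,-1,0.25],[0,0,0.8]],[1,[0.5,-1,0.25],[0,0,0.8]],[1,[0.5,-1,0.25],[0,0,0.4]]]' 10
python3 -m pendant '[[1,[0.5,-1,0],[0,0,0]],[1,[0.7,-1,0],[0,0,0]],[1,[0.7,-1,0],[0,0,0]],[1,[0.7,-1,0],[0,0,0]],[1,[0.7,-1,0],[0,0,0]],[1,[0.7,-1,0],[0,0,0]],[1,[0.7,-1,0],[0,0,0]],[1,[0.36,-0.24,0],[0,0,0]],[1,[0,0,0],[0,0,0]],[1,[0,0,0],[0,0,0]]]'
python3 - <<'E'
from h import *
o=robot.get_obs(); c=get_calibration('wrist'); im=save('wrist','w1.png'); print(o['tcp_pos'],np.degrees(o['tcp_rot']),o['ft_force'])
for l,z in [('cover',.16),('rib',.17),('keeper',.165),('bolt_knob',.175),('curry',.17)]:
    for r in look_for(l,'wrist')[:2]: print(l,r['confidence'],r['pixel'],atz(c,r['pixel'],z).round(3))
E
```

```text
time: 1.85
tcp_pos: [0.3134, 0.2551, 0.3005]
tcp_rot: [3.141, 0.0, 2.872]
ft_force: [0.4, 0.3, 0.5]
gripper_width: 0.0007
gripper_force: 0.0
time: 3.1
tcp_pos: [0.4391, 0.0757, 0.3001]
tcp_rot: [3.142, -0.0, 2.872]
ft_force: [-0.1, -0.6, -0.6]
gripper_width: 0.0005
gripper_force: 0.0
[0.4391204  0.07565461 0.30012375] [ 1.79995266e+02 -1.44013352e-02  1.64559892e+02] [-0.12904393 -0.62907561 -0.58803329]
cover 0.83 [320.1, 117.5] [ 0.525 -0.139  0.16 ]
cover 0.73 [235.8, 289.1] [0.476 0.08  0.16 ]
rib 0.92 [235.5, 285.8] [0.471 0.077 0.17 ]
rib 0.7 [314.8, 118.8] [ 0.513 -0.126  0.17 ]
keeper 0.77 [317.9, 117.3] [ 0.519 -0.134  0.165]
bolt_knob 0.46 [275.0, 145.4] [ 0.473 -0.074  0.175]
curry 0.89 [250.7, 393.9] [0.518 0.18  0.17 ]
```

View pics/w1.png

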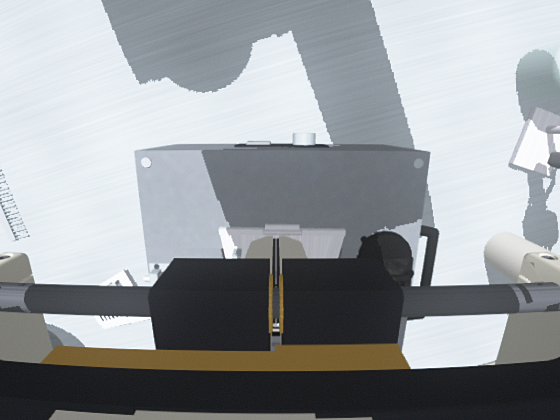

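The gripper hides the cover's front. The rear edge shows between about (228, 224) and (232, 345), and the rear deck corners at (150, 135) and (152, 430). I'll measure those.

```bash
python3 - <<'E'
from h import *
c=get_calibration('wrist'); o=np.array([.5358,.055,0]); a=np.radians(-15.5)
M=np.array([[np.cos(a),np.sin(a),0],[-np.sin(a),np.cos(a),0],[0,0,1]])
for n,px,z in [('cornR',(150,135),.15),('cornL',(152,430),.15),('scrR',(162,145),.15),('scrL',(163,419),.15),('rearR',(228,224),.163),('rearL',(229,345),.163)]:
    p=atz(c,px,z); print(n,p.round(4),(M@(p-o)).round(4))
E
python3 - <<'E'
import cv2; im=cv2.imread('pics/w1.png')[190:310,90:360]
cv2.imwrite('pics/w1c.png',cv2.resize(im,None,fx=2.9,fy=2.9,interpolation=2))
E
```

```text
cornR [ 0.3502 -0.0477  0.15  ] [-0.1514 -0.1486  0.15  ]
cornL [0.4322 0.2396 0.15  ] [-0.1491  0.1503  0.15  ]
scrR [ 0.3644 -0.0422  0.15  ] [-0.1391 -0.1395  0.15  ]
scrL [0.4403 0.2268 0.15  ] [-0.1379  0.14    0.15  ]
rearR [0.4497 0.0174 0.163 ] [-0.0729 -0.0592  0.163 ]
rearL [0.484  0.1362 0.163 ] [-0.0716  0.0644  0.163 ]
```

View pics/w1c.png

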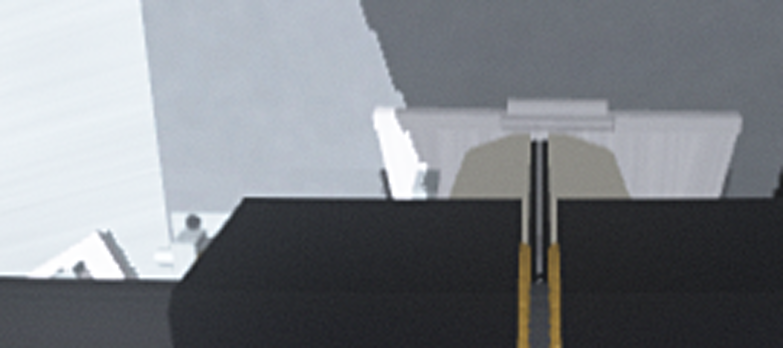

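The wrist view agrees with the top view to within 2 mm. The cover's rear edge is at dryer x ≈ -72 mm, so it has about 34 mm to go. I'll go down behind the rib at dryer (-48, +2), with the fingertips at z = 0.164.

```bash
python3 -m pendant '[[1,[0.4,-0.05,-0.5],[0,0,0]],[1,[0.4,-0.05,-0.5],[0,0,0]],[1,[0.4,-0.05,-0.6],[0,0,0]],[1,[0.4,-0.04,-0.6],[0,0,0]],[1,[0.44,-0.04,-0.6],[0,0,0]],[1,[0,0,-0.6],[0,0,0]],[1,[0,0,-0.6],[0,0,0]],[1,[0,0,-0.4],[0,0,0]],[1,[0,0,-0.28],[0,0,0]],[1,[0,0,0],[0,0,0]]]'
python3 - <<'E'
from h import *
c=get_calibration('wrist'); o=np.array([.5358,.055,0]); a=np.radians(-15.5)
save('wrist','w2.png')
save('scene','s2.png',(140,270,220,400),4.4)
E
```

```text
time: 4.65
tcp_pos: [0.4906, 0.0693, 0.1831]
tcp_rot: [3.142, 0.0, 2.871]
ft_force: [-0.3, -0.9, 0.1]
gripper_width: 0.0004
gripper_force: 0.0
```

View pics/s2.png

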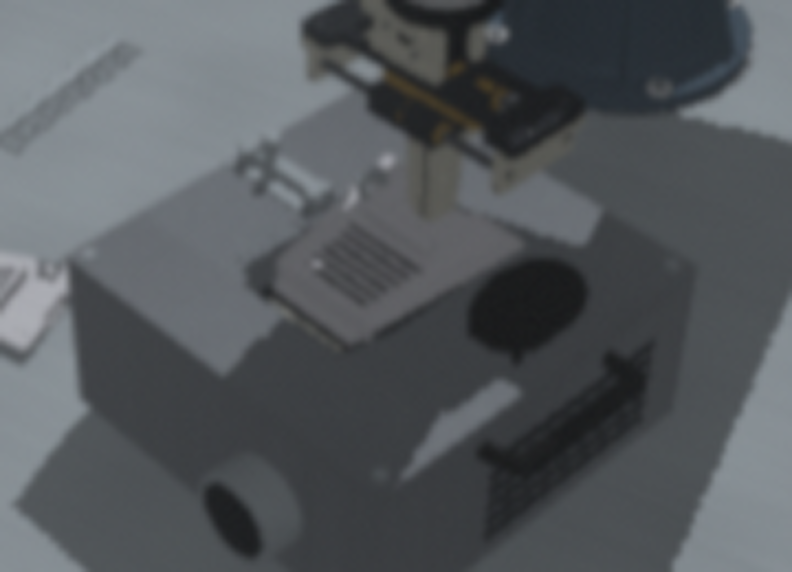

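The finger stands behind the rib on the cover's mid-line and is clear of contact, with zero force. Now I'll push forward along the dryer's x.

```bash
python3 -m pendant '[[1,[0.154,-0.043,0],[0,0,0]],[1,[0.154,-0.043,0],[0,0,0]],[1,[0.154,-0.043,0],[0,0,0]],[1,[0.154,-0.043,0],[0,0,0]],[1,[0.154,-0.043,0],[0,0,0]],[1,[0.154,-0.043,0],[0,0,0]],[1,[0.154,-0.043,0],[0,0,0]],[1,[0.154,-0.043,0],[0,0,0]],[1,[0.154,-0.043,0],[0,0,0]],[1,[0,0,0],[0,0,0]]]'
```

```text
time: 6.0
tcp_pos: [0.5255, 0.0595, 0.1831]
tcp_rot: [3.142, 0.0, 2.871]
ft_force: [-0.8, 0.1, 0.3]
gripper_width: 0.0003
gripper_force: 0.4
```

```bash
python3 -m pendant '[[1,[0.077,-0.021,0],[0,0,0]],[1,[0.077,-0.021,0],[0,0,0]],[1,[0.077,-0.021,0],[0,0,0]],[1,[0.077,-0.021,0],[0,0,0]],[1,[0,0,0],[0,0,0]],[1,[0,0,0],[0,0,0]],[1,[0,0,0],[0,0,0]],[1,[0,0,0],[0,0,0]],[1,[0,0,0],[0,0,0]],[1,[0,0,0],[0,0,0]]]'
python3 - <<'E'
from h import *
save('top','t3.png',(170,270,200,310),5)
E
```

```text
time: 7.25
tcp_pos: [0.5329, 0.0575, 0.1831]
tcp_rot: [3.142, 0.0, 2.871]
ft_force: [-0.2, -0.7, -0.4]
gripper_width: 0.0004
gripper_force: 0.0
```

View pics/t3.png

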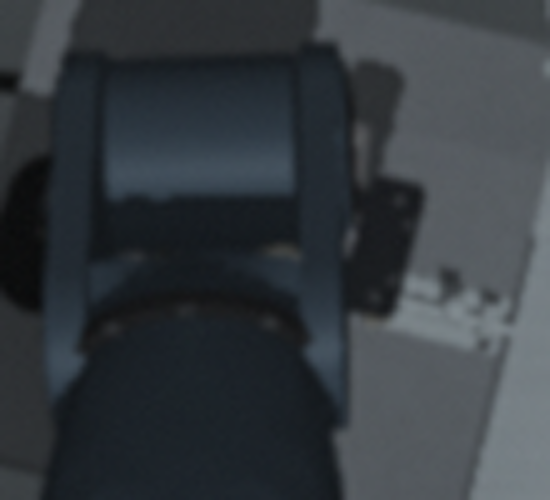

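The arm hides the cover from the top camera. I'll go on in small steps and watch the force.

```bash
python3 -m pendant '[[1,[0.077,-0.021,0],[0,0,0]],[1,[0.077,-0.021,0],[0,0,0]],[1,[0.077,-0.021,0],[0,0,0]],[1,[0,0,0],[0,0,0]],[1,[0,0,0],[0,0,0]],[1,[0,0,0],[0,0,0]],[1,[0,0,0],[0,0,0]],[1,[0,0,0],[0,0,0]],[1,[0,0,0],[0,0,0]],[1,[0,0,0],[0,0,0]]]'
python3 - <<'E'
from h import *
save('scene','s3.png',(150,250,230,390),5)
E
```

```text
time: 8.55
tcp_pos: [0.5353, 0.0563, 0.1824]
tcp_rot: [-3.14, -0.009, 2.872]
ft_force: [-18.8, 2.3, 8.9]
gripper_width: 0.0008
gripper_force: 9.8
```

View pics/s3.png

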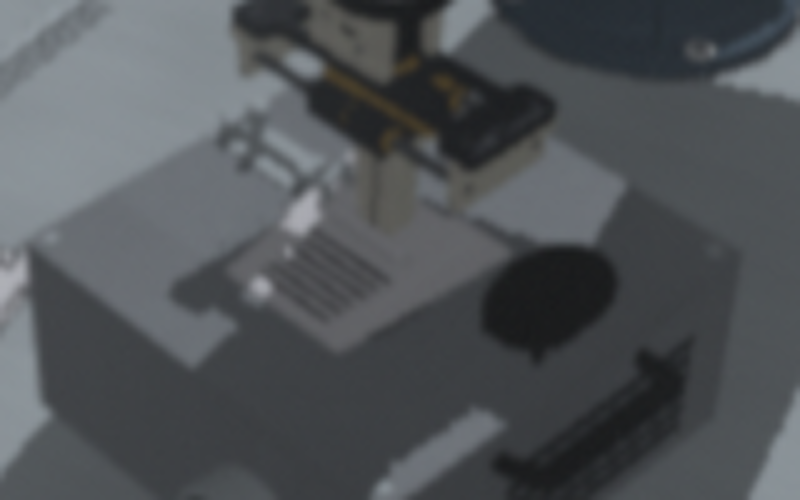

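It met a hard stop at 19 N with the tool at dryer x ≈ -1 mm, where "home" predicts about -2.5. The picture shows no gap left at the brow, at about crop (250, 300). Next I'll back off, lift a little, move to the rear edge and press down.

```bash
python3 -m pendant '[[1,[-0.154,0.043,0],[0,0,0]],[1,[-0.077,0.021,0.2],[0,0,0]],[1,[-0.3,0.083,0],[0,0,0]],[1,[-0.3,0.083,0],[0,0,0]],[1,[-0.094,0.027,0],[0,0,0]],[1,[0,0,-0.2],[0,0,0]],[1,[0,0,-0.2],[0,0,0]],[1,[0,0,-0.15],[0,0,0]],[1,[0,0,0],[0,0,0]],[1,[0,0,0],[0,0,0]]]'
```

```text
time: 9.85
tcp_pos: [0.5156, 0.0622, 0.1741]
tcp_rot: [-3.141, -0.0, 2.871]
ft_force: [-0.5, 0.0, -0.3]
gripper_width: 0.0006
gripper_force: 0.0
```

```bash
python3 -m pendant '[[1,[0,0,-0.1],[0,0,0]],[1,[0,0,-0.1],[0,0,0]],[1,[0,0,-0.05],[0,0,0]],[1,[0,0,0],[0,0,0]],[1,[0,0,0],[0,0,0]],[1,[0,0,0],[0,0,0]],[1,[0,0,0],[0,0,0]],[1,[0,0,0],[0,0,0]],[1,[0,0,0],[0,0,0]],[1,[0,0,0],[0,0,0]]]'
python3 - <<'E'
from h import *
save('wrist','w4.png',(200,300,100,380),2.8)
E
```

```text
time: 11.1
tcp_pos: [0.5157, 0.0624, 0.1692]
tcp_rot: [3.141, 0.001, 2.872]
ft_force: [-5.8, -0.4, 15.2]
gripper_width: 0.0005
gripper_force: 7.8
```

View pics/w4.png

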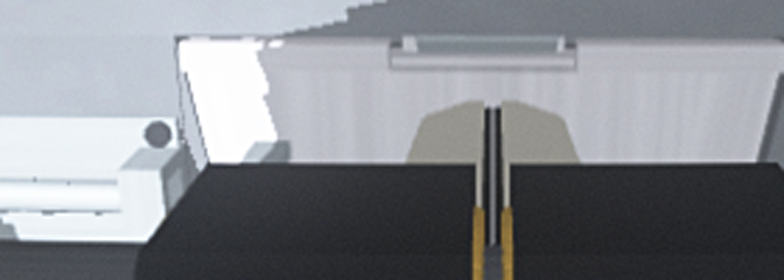

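The rear edge at crop row 40 now looks level with the deck and sits inside the bay, with 15 N on the tip. I'll press a little more to be sure of the snap, then lift and look.

```bash
python3 -m pendant '[[1,[0,0,-0.05],[0,0,0]],[1,[0,0,-0.05],[0,0,0]],[1,[0,0,-0.05],[0,0,0]],[1,[0,0,0],[0,0,0]],[1,[0,0,0],[0,0,0]],[1,[0,0,0],[0,0,0]],[1,[0,0,0],[0,0,0]],[1,[0,0,0],[0,0,0]],[1,[0,0,0],[0,0,0]],[1,[0,0,0],[0,0,0]]]'
python3 -m pendant '[[1,[0,0,0.4],[0,0,0]],[1,[0,0,0.8],[0,0,0]],[1,[0,0,0.8],[0,0,0]],[1,[-0.4,0,0.8],[0,0,0]],[1,[-0.8,0,0.8],[0,0,0]],[1,[-0.8,0,0],[0,0,0]],[1,[-0.8,0,0],[0,0,0]],[1,[-0.4,0,0],[0,0,0]],[1,[0,0,0],[0,0,0]],[1,[0,0,0],[0,0,0]]]'
python3 - <<'E'
from h import *
o=np.array([.5358,.055,0]); a=np.radians(-15.5)
M=np.array([[np.cos(a),np.sin(a),0],[-np.sin(a),np.cos(a),0],[0,0,1]])
im=save('wrist','w5.png'); c=get_calibration('wrist'); 
for n,P in [('rearL',[-.038,.0645,.15]),('rearR',[-.038,-.0645,.15]),('rearM',[-.038,0,.15]),('knob0',[-.011,-.12,.183]),('knob10',[-.011,-.11,.183]),('keeper top',[-.011,-.046,.165])]:
    print(n,proj(c,M.T@np.array(P)+o)[0].round(1))
E
```

```text
time: 12.4
tcp_pos: [0.5159, 0.0623, 0.169]
tcp_rot: [3.141, 0.002, 2.872]
ft_force: [-23.2, -1.3, 57.7]
gripper_width: 0.0006
gripper_force: 29.0
time: 13.65
tcp_pos: [0.4362, 0.0623, 0.2544]
tcp_rot: [3.142, 0.0, 2.871]
ft_force: [0.1, 0.3, 0.5]
gripper_width: 0.0002
gripper_force: 0.0
rearL [273.5 364.7]
rearR [274.  228.6]
rearM [274.  296.8]
knob0 [319.2 161.2]
knob10 [319.4 172.4]
keeper top [308.1 247.5]
```

View pics/w5.png

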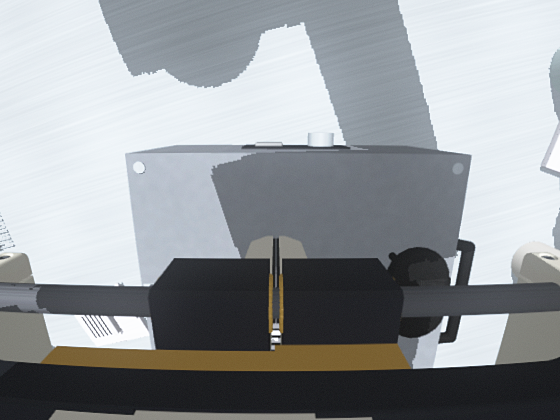

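The cover bottomed out rigidly: 42 N more moved it only 0.2 mm, so it is seated and snapped. Now the knob. I'll triangulate it from the two wrist views (w1 at about (266.5, 156.5), w4 at about (247.5, 156.4)) and check that against the predicted line.

```bash
python3 - <<'E'
from h import *
o=np.array([.5358,.055,0]); a=np.radians(-15.5)
M=np.array([[np.cos(a),np.sin(a),0],[-np.sin(a),np.cos(a),0],[0,0,1]])
c=get_calibration('wrist'); t=robot.get_obs()['tcp_pos']
def at(tcp): d=dict(c); d['eye']=np.array(c['eye'])+np.array(tcp)-t; return d
c1=at([.4391,.0757,.3001]); c4=at([.5157,.0624,.1692])
for tr in (0,.005,.01):
  P=M.T@np.array([-.011,-.12+tr,.183])+o; print(tr,proj(c1,P)[0].round(1),proj(c4,P)[0].round(1))
(e1,d1),(e4,d4)=ray(c1,(266.5,156.5)),ray(c4,(247.5,156.4))
s=np.linalg.lstsq(np.c_[d1,-d4],e4-e1,rcond=None)[0]; p,q=e1+d1*s[0],e4+d4*s[1]; print('tri',M@((p+q)/2-o),np.linalg.norm(p-q))
ct=get_calibration('top'); capture('top')
P=np.array([M.T@np.array([-.011,-.12+k,.177])+o for k in (0,.005,.01)]); print('top pred',proj(ct,P).round(1))
for r in look_for('bolt_knob','top')[:4]: print(r)
for r in look_for('bolt','top')[:4]: print(r)
# crop top0 estimate
for u,v in [(542,435)]: print('top est',M@(atz(ct,(130+v/4.5,170+u/4.5),.183)-o))
E
```

```text
0 [292.1 164.4] [292.3  48.9]
0.005 [292.2 169.2] [292.6  57.5]
0.01 [292.2 174. ] [292.9  66.2]
tri [-0.00182712 -0.12724521  0.10156555] 0.06273113929183842
top pred [[231.5 290.9]
 [231.  289.1]
 [230.5 287.3]]
{'pixel': [230.5, 292.0], 'confidence': 0.37}
top est [ 0.00059439 -0.11567804  0.183     ]
```

No pictures are left to view. The dark discs turned out to be fittings, not the knob. The top detection at (230.5, 292.0) matches the predicted knob position at near-zero travel. I'll go to the right of it at dryer (-11, -154) and push +y, checking the force.

```bash
python3 -m pendant '[[1,[0.27,-0.87,0],[0,0,0]],[1,[0.27,-0.87,0],[0,0,0]],[1,[0.27,-0.87,0],[0,0,0]],[1,[0.27,-0.87,0],[0,0,0]],[1,[0.27,-0.87,0],[0,0,0]],[1,[0.28,-0.88,0],[0,0,0]],[1,[0.28,-0.88,0],[0,0,0]],[1,[0,0,-0.3],[0,0,0]],[1,[0,0,-0.3],[0,0,0]],[1,[0,0,0],[0,0,0]]]'
python3 - <<'E'
from h import *
o=np.array([.5358,.055,0]); a=np.radians(-15.5)
M=np.array([[np.cos(a),np.sin(a),0],[-np.sin(a),np.cos(a),0],[0,0,1]])
t=robot.get_obs()['tcp_pos']; print('tool',M@(t-o))
ct=get_calibration('top'); im=capture('top')
for l,P in [('cover',None),('rib',[.009,0,.164]),('keeper',[-.011,-.046,.157]),('rear_edge',[-.038,0,.15]),('bolt_knob',[-.011,-.12,.177])]:
    print(l,None if P is None else proj(ct,M.T@np.array(P)+o)[0].round(1),[(r['pixel'],r['confidence']) for r in look_for(l,'top') if 180<r['pixel'][0]<270 and 220<r['pixel'][1]<310])
for r in trace('cover','top'):
    if 190<r['pixel'][0]<250 and r['pixel'][1]<300:
        k=max(cv2.findContours(r['pixels'].astype(np.uint8),0,2)[0],key=cv2.contourArea); print(cv2.approxPolyDP(cv2.convexHull(k),3,True)[:,0].tolist())
        print('outline pred (col,row)',[proj(ct,M.T@np.array(P)+o)[0][::-1].round(1).tolist() for P in ([-.038,.0645,.15],[-.038,-.0645,.15],[.082,-.0455,.15],[.082,.0455,.15])])
E
```

```text
time: 15.1
tcp_pos: [0.4828, -0.0897, 0.2386]
tcp_rot: [3.141, -0.002, 2.872]
ft_force: [0.6, -0.1, 0.3]
gripper_width: 0.0009
gripper_force: 0.0
tool [-0.01237545 -0.15357689  0.23859624]
cover None [([213.8, 251.1], 0.59)]
rib [214.3 250.5] []
keeper [225.7 264.8] [([213.7, 250.9], 0.7)]
rear_edge [231.3 246.4] [([211.7, 251.0], 0.74)]
bolt_knob [231.5 290.9] []
[[244, 187], [273, 196], [267, 238], [226, 227]]
outline pred (col,row) [[224.0, 225.5], [268.9, 237.1], [273.2, 194.2], [241.9, 186.2]]
```

The traced cover outline matches the home pose predicted for it, so the cover is flat and home. Down beside the knob.

```bash
python3 -m pendant '[[1,[0,0,-0.4],[0,0,0]],[1,[0,0,-0.4],[0,0,0]],[1,[0,0,-0.4],[0,0,0]],[1,[0,0,-0.4],[0,0,0]],[1,[0,0,-0.2],[0,0,0]],[1,[0,0,-0.18],[0,0,0]],[1,[0.011,0.039,0],[0,0,0]],[1,[0.011,0.039,0],[0,0,0]],[1,[0.011,0.039,0],[0,0,0]],[1,[0,0,0],[0,0,0]]]'
python3 -m pendant '[[1,[0.043,0.154,0],[0,0,0]],[1,[0.043,0.154,0],[0,0,0]],[1,[0.043,0.154,0],[0,0,0]],[1,[0.043,0.154,0],[0,0,0]],[1,[0.043,0.154,0],[0,0,0]],[1,[0,0,0],[0,0,0]],[1,[0,0,0],[0,0,0]],[1,[0,0,0],[0,0,0]],[1,[0,0,0],[0,0,0]],[1,[0,0,0],[0,0,0]]]'
python3 - <<'E'
from h import *
a=np.radians(-15.5);r=robot.get_obs()
M=np.array([[np.cos(a),np.sin(a),0],[-np.sin(a),np.cos(a),0],[0,0,1]])
print(M@(r['tcp_pos']-[.5358,.055,0]),M@r['ft_force'])
E
```

```text
time: 16.7
tcp_pos: [0.4842, -0.0875, 0.19]
tcp_rot: [-3.142, 0.0, 2.872]
ft_force: [1.3, -0.3, 0.0]
gripper_width: 0.0004
gripper_force: 0.0
time: 17.95
tcp_pos: [0.4895, -0.0683, 0.1899]
tcp_rot: [3.142, -0.0, 2.871]
ft_force: [-0.3, -1.1, -0.3]
gripper_width: 0.0005
gripper_force: 0.0
[-0.01167131 -0.131179    0.18987001] [ 0.05770199 -1.17557153 -0.29234747]
```

```bash
python3 -m pendant '[[1,[0.043,0.154,0],[0,0,0]],[1,[0.043,0.154,0],[0,0,0]],[1,[0.043,0.154,0],[0,0,0]],[1,[0.043,0.154,0],[0,0,0]],[1,[0.02,0.077,0],[0,0,0]],[1,[0.02,0.077,0],[0,0,0]],[1,[0.02,0.077,0],[0,0,0]],[1,[0.02,0.077,0],[0,0,0]],[1,[0.02,0.077,0],[0,0,0]],[1,[0.02,0.077,0],[0,0,0]]]'
python3 - <<'E'
from h import *
a=np.radians(-15.5);r=robot.get_obs()
M=np.array([[np.cos(a),np.sin(a),0],[-np.sin(a),np.cos(a),0],[0,0,1]])
print(M@(r['tcp_pos']-[.5358,.055,0]),M@r['ft_force'])
E
```

```text
time: 19.2
tcp_pos: [0.4969, -0.0412, 0.1899]
tcp_rot: [-3.142, 0.0, 2.871]
ft_force: [0.5, -1.7, -0.0]
gripper_width: 0.0007
gripper_force: 1.1
[-0.01173896 -0.10312473  0.18990153] [ 0.90607162 -1.47630039 -0.0378535 ]
```

```bash
python3 -m pendant '[[1,[0.02,0.077,0],[0,0,0]],[1,[0.02,0.077,0],[0,0,0]],[1,[0.02,0.077,0],[0,0,0]],[1,[0,0,0],[0,0,0]],[1,[0,0,0],[0,0,0]],[1,[0,0,0],[0,0,0]],[1,[0,0,0],[0,0,0]],[1,[0,0,0],[0,0,0]],[1,[0,0,0],[0,0,0]],[1,[0,0,0],[0,0,0]]]'
python3 - <<'E'
from h import *
a=np.radians(-15.5);r=robot.get_obs()
M=np.array([[np.cos(a),np.sin(a),0],[-np.sin(a),np.cos(a),0],[0,0,1]])
print(M@(r['tcp_pos']-[.5358,.055,0]),M@r['ft_force'])
ct=get_calibration('top'); capture('top')
print([(q['pixel'],q['confidence']) for q in look_for('bolt_knob','top')])
E
```

```text
time: 20.45
tcp_pos: [0.4979, -0.0376, 0.1899]
tcp_rot: [-3.137, 0.0, 2.872]
ft_force: [-3.0, -18.9, 1.1]
gripper_width: 0.0008
gripper_force: 9.5
[-0.01173258 -0.09933933  0.18993303] [  2.13766141 -19.06321701   1.09277402]
[]
```

There is a hard stop at 19 N with the tool at y = -99, past the nominal home position of -104, so the bolt is home. I'll back off, lift, retreat and check.

```bash
python3 -m pendant '[[1,[-0.1,-0.36,0],[0,0,0]],[1,[-0.1,-0.36,0],[0,0,0]],[1,[0,0,0.5],[0,0,0]],[1,[0,0,1],[0,0,0]],[1,[0,0,1],[0,0,0]],[1,[-0.2,-0.8,1],[0,0,0]],[1,[-0.5,-1,0.5],[0,0,0]],[1,[-0.5,-1,0],[0,0,0]],[1,[-0.5,-1,0],[0,0,0]],[1,[0,0,0],[0,0,0]]]'
python3 - <<'E'
from h import *
a=np.radians(-15.5);o=np.array([.5358,.055,0])
M=np.array([[np.cos(a),np.sin(a),0],[-np.sin(a),np.cos(a),0],[0,0,1]])
for cam in ('top','scene'):
    save(cam,'end_%s.png'%cam); c=get_calibration(cam)
    for k in (0,.03,.04): print(cam,'pred knob',k,proj(c,M.T@np.array([-.011,-.12+k,.177])+o)[0].round(1))
    print([(q['pixel'],q['confidence']) for q in look_for('bolt_knob',cam)])
    for r in trace('cover',cam):
        k=max(cv2.findContours(r['pixels'].astype(np.uint8),0,2)[0],key=cv2.contourArea); print(r['pixel'],cv2.approxPolyDP(cv2.convexHull(k),3,True)[:,0].tolist())
    print('outline pred',[proj(c,M.T@np.array(P)+o)[0][::-1].round(1).tolist() for P in ([-.038,.0645,.15],[-.038,-.0645,.15],[.082,-.0455,.15],[.082,.0455,.15])])
# change along bolt line between start picture and now
A=cv2.imread('pics/top0.png',0).astype(int);B=cv2.imread('pics/end_top.png',0).astype(int)
print(A[226:236,270:300:2]);print(B[226:236,270:300:2])
E
```

```text
time: 21.8
tcp_pos: [0.4505, -0.1492, 0.2907]
tcp_rot: [3.141, 0.001, 2.869]
ft_force: [0.3, -0.6, -0.1]
gripper_width: 0.0006
gripper_force: 0.0
top pred knob 0 [231.5 290.9]
top pred knob 0.03 [228.7 280.2]
top pred knob 0.04 [227.8 276.7]
[([230.6, 276.9], 0.63)]
[204.0, 360.7] [[371, 215], [342, 206], [336, 199], [366, 197]]
[213.1, 247.9] [[243, 188], [272, 197], [268, 238], [226, 227]]
[131.7, 239.2] [[244, 112], [254, 139], [226, 145], [224, 116]]
outline pred [[224.0, 225.5], [268.9, 237.1], [273.2, 194.2], [241.9, 186.2]]
scene pred knob 0 [171.7 280.7]
scene pred knob 0.03 [176.  287.5]
scene pred knob 0.04 [177.5 289.7]
[([182.2, 287.4], 0.49)]
[309.4, 261.5] [[254, 290], [286, 300], [266, 331], [247, 326], [243, 320]]
[201.7, 303.3] [[328, 201], [299, 219], [277, 205], [300, 185]]
[208.4, 218.9] [[212, 197], [234, 199], [234, 210], [225, 220], [202, 210]]
outline pred [[330.8, 203.2], [299.6, 182.9], [274.8, 203.9], [296.8, 219.6]]
[[ 61  78 117 108 116 118 117 112 105  67  49  73  86  83  84]
 [ 58  84 117 100 104 108 117 117 115  76  56  74  92  78  81]
 [ 62  94 117 10
[... 419 characters left out ...]
 117]
 [ 76  83  90  99 108 112 118 118 119 118 114 116 111 109 119]]
[[ 67  58  65  67  69  68  70  66  64  59  55  57  32  18  18]
 [ 67  64  66  69  67  68  68  70  68  66  65  71  24  18  18]
 [ 65  65  67  69  68  67  68  69  69  69  77  88  21  18  18]
 [ 65  64  67  67  67  65  66  68  68  67  89  90  20  18  17]
 [ 64  61  67  65  63  66  67  67  64  69 102  79  17  18  17]
 [ 63  53  63  68  67  66  68  66  65  76 118  70  16  17  17]
 [ 61  44  62  70  69  68  67  66  65  84 126  60  17  20  18]
 [ 61  42  61  69  70  69  69  66  65  89 120  46  21  19  19]
 [ 58  47  61  67  69  70  70  69  72 102 116  35  25  18  18]
 [ 56  49  52  58  63  65  68  69  91 120 113  26  23  18  18]]
```

The knob is now seen at column 276.9, where 276.7 is predicted for 40 mm of travel. The cover outline is still at home, and the robot is clear.

```bash
python3 -c "
from cell import job_done; print(job_done())"
```

```text
the job is handed in; nothing more can be done
None
```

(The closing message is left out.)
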